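Free the carriage's friction hold and push it to the marked stop

ROBOT

A 6-joint arm with a two-finger parallel gripper is mounted at the origin on a cart in front of the work surface, level with it; the furniture and walls round the work are solid. World frame = base frame: x ahead of the robot, y to its left, z up, the work surface at z = 0. Lengths are in m, angles in rad, forces in N, time in s.
With the tool pointing down it reaches from about 0.425 to 1.125 m from the base axis. Payload 14.9 kg.
Tool frame: the origin (TCP) lies at the very end of the fingers, on their centre line; the grasp point (between the pads) lies 19 mm behind it (arm.grasp_offset is the distance from the TCP to the grasp point, in m); z points along the fingers, y is the line along which they close (so a half turn about z gives the same grasp; the last joint's range is limited). The gripper opens to 91 mm and grips with 3 to 60 N. Pads are 32 mm wide; open, the fingers measure 118 mm over their backs; the gripper's body (76 mm by 178 mm) begins 60 mm behind the grasp point.
Start: joints at [-1.336, 0.379, 1.734, -0, 1.028, -0.033], TCP at [0.185, -0.675, 0.214] pointing down, gripper open.
Joint ranges: [-2.77, 2.77], [-0.74, 2.19], [0, 2.66], [-1.06, 4.2], [0.31, 2.87], [-3.08, 3.08]. Speed limits (rad/s): [1.89, 1.89, 2.39, 3.14, 3.14, 3.14].

INTERFACE

Orientations are given as a unit quaternion [w, x, y, z].
In Python, from plant import arm gives the robot as it stands.
- The arm moves only by the tool arm_command, never from a script. Its argument "plan" is a list that holds one entry, the list of rows, each a list of 7 numbers: the opening, from 0 (shut) to 1 (fully open), then the shift along the tool's x, y, z in m, then the turn, a rotation vector about the tool's x, y, z in degrees. A call has exactly 8 rows; each row is the pose to reach, as a shift and turn from the pose commanded when the call began, along the tool's axes at that moment; what a row does not reach only later rows make up. A row lasts 1/10 s, in which the tool goes at most 50 mm and 8.59 degrees, less where a joint would pass 70% of its speed; a pose out of reach is approached as far as the arm can. A call with a gripper value outside its range is refused whole. The fingers move at their own pace and stop on an object; "squeeze" is the grip in N (left out, the last holds). Time passes only in rows, so rows that repeat a pose let the fingers close, or fill a call up. It gives the time, the measured TCP pose, the force, the opening and the grip force at its end, in the units of the state.
- arm.sense(): the state, without advancing time (a new reading comes with each control period).
- arm.capture(name): name is "scene" or "top"; returns a dict with "img" (384x512x3 uint8, red, green, blue), "fx", "fy", "cx", "cy" (pixels), "distortion" ([k1, k2, p1, p2, k3] as OpenCV has them; the pictures are not rectified), "origin" and "orientation" of the camera in the world. Camera axes: x right, y up, looking along -z (the intrinsics and any distortion apply to the point x, -y, -z); pixel columns grow to the right and rows downward; lengths in m; the calibration is good to about 2 mm. A picture is of the moment at which its call begins. There is no depth.
- arm.job_done(): hands the job in; it is judged then, once.
The state is a dict: "time": time; "qpos": joint angles; "qvel": joint speeds; "tau": joint torques, N m; "position": TCP position; "tool_rot": TCP orientation; "wrist_force": force on the tool from outside, world axes, zero at the start; "ft_torque": the same for the moment, N m; "opening": finger opening in m; "grip_force": force on a finger pad.
Only numpy, scipy, OpenCV 4.12 (cv2) and the standard library are available. Lean on these libraries where they do the work, as an engineer would, in place of code of your own. Each camera call takes 0.05 s, during which the arm holds its last target. There are 200 camera calls.

TASK

The carriage with the counting plate is held on its rail by friction. With the fingertips press down the ribbed pad in the carriage's middle to free the hold and, keeping it pressed, push the carriage along the rail until it rests against the marked stop, the one with the upright pointed plate, then let go so that the hold grips it there. Do not force the carriage along while it is held, do not touch the counting plate, and lift nothing: the other things stay where they stand.

Things in the scene. Friction and masses are not known exactly. Their poses are not given: they have to be found in the camera images.
- rail: Aluminium guide rail lying on the worktop, fixed: bar 50 mm wide, 360 mm long, its top 22 mm above the worktop. Origin: centre of its underside, on the worktop. Its y axis runs along the rail; x points across it, away from the robot, z up.
- carriage (a joint): Position of the grey carriage along the rail (m): 0 with the carriage at the rail's middle, growing along the rail's +y. The carriage block is 70 mm across and 80 mm long along the rail, with its top 40 mm above the worktop; a shelf on its far side carries the ivory counting plate (95 x 35 mm, fastened). While the hold is on it resists with about 17 N; with the pad pressed it runs with about 1 N.
- carriage_mid (a point): Middle of the carriage, on the level of the rail's top (22 mm above the worktop). Its axes are the rail's.
- pad (a joint): How far the dark ribbed press pad in the middle of the carriage is pressed down (m): about 0 released, 0.007 fully down. It gives 1 to 2 mm by about 5 N and is fully down, on a hard stop, at about 8 N; from 0.002 on the friction hold is free. It springs back up when let go, and the hold is then on again at once.
- pad_top (a point): Centre of the press pad's top face, 50 mm above the worktop when released. The face is 46 mm across the rail and 63 mm along it, between two end ridges 5 mm wide and 4 mm higher (on the pad, across the rail), which a fingertip can push against. The pad rides with the carriage, and its top stays 3 mm proud of the carriage block when fully down.
- plate: The ivory counting plate with a dark window, 95 mm along the rail, 35 mm across it, 11 mm thick, fastened on the carriage's shelf 66 mm from the carriage's middle on the side away from the robot; its top is 40 mm above the worktop. Origin: centre of its underside. Not to be touched.
- stop_marked: The marked stop: steel block clamped on the rail, with an upright plate that ends in a point, like a little house gable, standing on it. Block 66 mm across the rail, 20 mm along it, 18 mm high; the point's tip is 87 mm above the worktop. Origin: centre of the block on the level of the rail's top. It may stand at either end of the rail. The carriage rests against it when their centres are 50 mm apart along the rail.
- stop_plain: The other stop: the same 66 x 20 x 18 mm block with nothing standing on it, at the other end of the rail. Origin as for the marked stop.
- weight_1: largest brass weight, 27 x 27 x 32 mm, standing in the wooden weight block. Origin: centre of its underside. To be left alone.
- weight_2: middle brass weight, 23 x 23 x 26 mm, in the wooden weight block. Origin: centre of its underside. To be left alone.
- weight_3: smallest brass weight, 19 x 19 x 21 mm, in the wooden weight block. Origin: centre of its underside. To be left alone.
- oil_dropper: small amber dropper bottle, 34 mm across, 94 mm tall. Origin: centre of its underside. To be left alone.
- vial: small clear glass vial, 25 mm across, 30 mm tall, on the robot's side of the rail. Origin: centre of its underside. To be left alone.
- cup: white porcelain cup, 45 mm across, 50 mm tall, on the robot's side of the rail. Origin: centre of its underside. To be left alone.
- sample_cup: sample cup with screw lid, 66 mm across, 64 mm tall, beyond the rail. Origin: centre of its underside. To be left alone.
- tape: roll of adhesive plaster lying flat, 54 mm across, 19 mm tall, beyond the rail. Origin: centre of its underside. To be left alone.

How it is judged:
By the outcome, as a careful person would: the job done as asked, in the order asked, and still so for the second after the job is handed in, with the robot touching nothing.
It also fails if it takes over 40 s, if anything falls off the work surface, if the arm or the gripper's body presses on something with over 40 N, if the wrist force passes 120 N, or if a joint passes its speed limit or range.

## Working session

There is one attempt and no reset: what is moved stays moved. The work goes in short steps, Python scripts to look and compute and a tool call to move; the robot and the scene stay as the last step left them, time stands still between calls to the robot, and variables do not carry over. Pictures are saved under pics/ and viewed, at most 10 in all, crops included, and the job is handed in when it is done.

Besides the shell and the picture viewer there is one more tool, called after "Request:" by a JSON object that holds its "op" and its "data". arm_command: Moves the arm, as the interface text tells. Its arguments: {"type":"object","properties":{"plan":{"type":"array","items":{"type":"array","items":{"type":"array","items":{"type":"number"}}}},"squeeze":{"type":"number"}},"required":["plan"]}

```bash
mkdir -p pics; cat > h.py <<'E'
import numpy as np, cv2
from scipy.spatial.transform import Rotation as R
from plant import arm
def rot(q): return R.from_quat([q[1],q[2],q[3],q[0]])
def ray(c,px):
    K=np.array([[c["fx"],0,c["cx"]],[0,c["fy"],c["cy"]],[0,0,1.]])
    u=cv2.undistortPoints(np.array(px,float).reshape(-1,1,2),K,np.array(c["distortion"],float)).reshape(-1,2)
    d=np.c_[u[:,0],-u[:,1],-np.ones(len(u))]
    return np.array(c["origin"]),rot(c["orientation"]).apply(d)
def onz(c,px,z):
    o,d=ray(c,px); return o+d*((z-o[2])/d[:,2])[:,None]
def proj(c,P):
    K=np.array([[c["fx"],0,c["cx"]],[0,c["fy"],c["cy"]],[0,0,1.]])
    p=rot(c["orientation"]).inv().apply(np.array(P,float)-np.array(c["origin"]))*[1,-1,-1]
    return cv2.projectPoints(p,np.zeros(3),np.zeros(3),K,np.array(c["distortion"],float))[0].reshape(-1,2)
E
python3 - <<'E'
from h import *
for n in("scene","top"):
    c=arm.capture(n); cv2.imwrite(f"pics/{n}0.png",c["img"][:,:,::-1]); print(n,c["origin"],c["orientation"],c["fx"])
s=arm.sense(); print(s["time"],s["position"],s["tool_rot"],s["opening"],s["wrist_force"])
E
```

```text
scene [0.20576553 0.68120927 0.6119973 ] [-0.22036258 -0.11715136  0.4287428   0.86827156] 408.56907067848067
top [0.32598556 0.05625756 1.34935246] [ 0.70450175  0.06039907 -0.06140351 -0.70445642] 499.8075121638182
0.1 [ 0.18513396 -0.67470957  0.21334697] [-4.87200473e-04  9.91051619e-01  1.33478269e-01 -5.05074239e-05] 0.090676798190148 [-0.2561768  -0.13017931  0.59389564]
```

View pics/scene0.png

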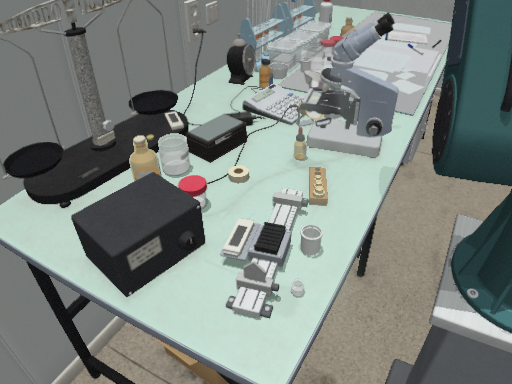

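View pics/top0.png

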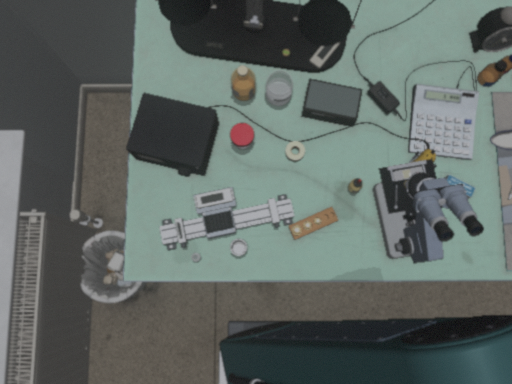

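Scene view: the rail runs from about (255,290) to (292,198), with the dark pad at (270,238) and the gabled stop at the near end, about (258,275). In the top view the rail spans (165,235) to (290,210), with the pad at (219,222). I'll enlarge both views around the rail.

```bash
python3 - <<'E'
from h import *
a=cv2.imread("pics/scene0.png")[180:325,205:340]; b=cv2.imread("pics/top0.png")[175:270,150:345]
cv2.imwrite("pics/sc1.png",cv2.resize(a,None,fx=4,fy=4,interpolation=cv2.INTER_CUBIC))
cv2.imwrite("pics/tc1.png",cv2.resize(b,None,fx=4,fy=4,interpolation=cv2.INTER_CUBIC))
E
```

```text
(no output)
```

View pics/sc1.png

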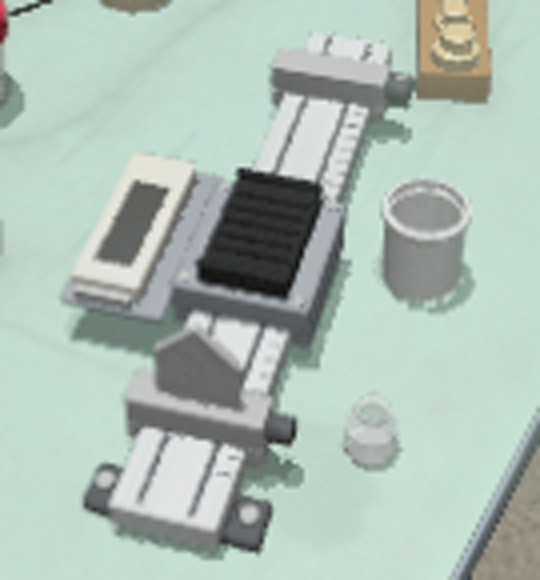

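View pics/tc1.png

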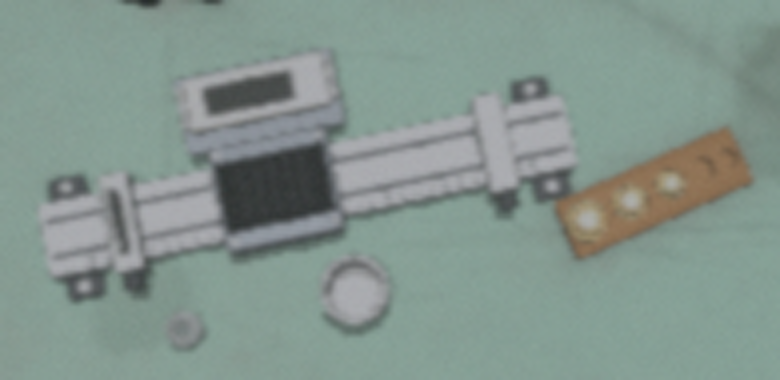

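The enlarged views confirm it. The marked stop (top crop ~(122,222)) is at the image-left, +y end of the rail, and the plain stop is at ~(495,145). The pad is a dark quad at ~(277,187), clear of both stops. Next I'll measure these points.

```bash
python3 - <<'E'
from h import *
c=arm.capture("top"); s=arm.capture("scene")
T=lambda p:(np.array(p,float)/4+[150,175]-0.375)
S=lambda p:(np.array(p,float)/4+[205,180]-0.375)
g=cv2.cvtColor(c["img"],cv2.COLOR_RGB2GRAY); m=np.zeros_like(g); m[205:240,200:238]=(g[205:240,200:238]<75)
n,l,st,ce=cv2.connectedComponentsWithStats(m); i=1+st[1:,4].argmax()
ct=cv2.findContours((l==i).astype(np.uint8),0,1)[0][0]; r=cv2.minAreaRect(ct)
print("pad top px",ce[i],r); pt=onz(c,[ce[i]],.051)[0]; print("pad top",pt)
bx=onz(c,cv2.boxPoints(r),.051); print("sides",[np.linalg.norm(bx[k]-bx[k-1]).round(4) for k in range(4)])
# rail ends at z=.022 : left edge corners, right edge corners
L=onz(c,T([[40,204],[52,277]]),.022); Rr=onz(c,T([[563,97],[577,170]]),.022)
print("rail ends",L,Rr,"len",np.linalg.norm(L.mean(0)-Rr.mean(0)),"mid",(L.mean(0)+Rr.mean(0))/2)
d=L.mean(0)-Rr.mean(0); d/=np.linalg.norm(d); print("dir",d,"yaw",np.degrees(np.arctan2(-d[0],d[1])))
# plate corners
P=onz(c,T([[178,80],[333,52],[340,105],[190,132]]),.04);print("plate",P.mean(0))
# scene pad corners
q=onz(s,S([[240,172],[322,182],[286,294],[199,276]]),.053);print("pad scene",q.mean(0),np.linalg.norm(np.diff(q,axis=0),axis=1))
# stops: scene top edges of blocks z=.040
# marked block top centre near edge corners (toward camera)
a=onz(s,S([[128,408],[258,428]]),.040);print("marked outer edge?",a, (a-pt)@d)
t=onz(c,T([[103,176],[130,172],[118,270],[143,264]]),.040);print("marked top",t.mean(0),(t.mean(0)-pt)@d)
t=onz(c,T([[475,97],[500,94],[488,194],[515,190]]),.040);print("plain top",t.mean(0),(t.mean(0)-pt)@d)
for nm,p,z in(("cup",[355,293],.05),("vial",[185,329],.03)):print(nm,onz(c,T([p]),z))
E
```

```text
pad top px [218.18807339 221.49082569] ((218.21754455566406, 221.53318786621094), (16.27482795715332, 26.884368896484375), 78.11134338378906)
pad top [0.47783228 0.1610715  0.051     ]
sides [np.float64(0.0428), np.float64(0.0703), np.float64(0.0429), np.float64(0.0699)]
rail ends [[0.47003706 0.31963976 0.022     ]
 [0.42144004 0.31005782 0.022     ]] [[ 0.54244148 -0.03000149  0.022     ]
 [ 0.49298975 -0.03883586  0.022     ]] len 0.35660686970517974 mid [0.48172708 0.14021506 0.022     ]
dir [-0.20183869  0.97941878  0.        ] yaw 11.644501220041501
plate [0.54271399 0.17209727 0.04      ]
pad scene [0.47700001 0.16358749 0.053     ] [0.04246322 0.08104847 0.04299939]
marked outer edge? [[0.48238792 0.28299454 0.04      ]
 [0.42548285 0.26544102 0.04      ]] [0.11849421 0.11278761]
marked top [0.45736344 0.26077012 0.04      ] 0.10177811162638453
plain top [0.5083267  0.01680582 0.04      ] -0.1474514677643546
cup [[0.40923594 0.10791318 0.05      ]]
vial [[0.38690962 0.22007149 0.03      ]]
```

```bash
python3 - <<'E'
from h import *
c=arm.capture("top"); s=arm.capture("scene")
def tri(a,b):
    o1,d1=ray(c,[a]);o2,d2=ray(s,[b]);A=np.c_[d1[0],-d2[0]];t=np.linalg.lstsq(A,o2-o1,rcond=None)[0]
    p,q=o1+t[0]*d1[0],o2+t[1]*d2[0];return ((p+q)/2).round(3),np.linalg.norm(p-q).round(3)
for a in([475,230],[445,231]):
  for b in([386,18],[387,34]):print(a,b,tri(a,b))
print("scope base front px",onz(c,[[400,262],[442,262],[376,185]],.03).round(3))
print("table edge",onz(c,[[130,281],[400,281]],0).round(3))
print("dropper",tri([355,186],[301,128]))
E
```

```text
[475, 230] [386, 18] (array([ 0.429, -0.376,  0.359]), np.float64(0.01))
[475, 230] [387, 34] (array([ 0.43 , -0.396,  0.314]), np.float64(0.002))
[445, 231] [386, 18] (array([ 0.421, -0.31 ,  0.374]), np.float64(0.001))
[445, 231] [387, 34] (array([ 0.421, -0.327,  0.333]), np.float64(0.009))
scope base front px [[ 0.373 -0.316  0.03 ]
 [ 0.373 -0.427  0.03 ]
 [ 0.579 -0.261  0.03 ]]
table edge [[ 0.324  0.398  0.   ]
 [ 0.324 -0.322  0.   ]]
dropper (array([ 0.567, -0.188,  0.102]), np.float64(0.009))
```

Rail yaw is about 11.6°, the carriage centre is at about (0.4775, 0.162), and it needs to travel about +52 mm. The microscope eyepieces reach z≈0.37 on the way over, so I'll go up first.

Request:
{"op": "arm_command", "data": {"plan": [[[0,0,0,-0.04,0,0,0],[0,0,0,-0.08,0,0,0],[0,0,0,-0.12,0,0,0],[0,0,0,-0.16,0,0,0],[0,0,0,-0.2,0,0,1],[0,0,0,-0.24,0,0,2],[0,0,0,-0.28,0,0,3],[0,0,0,-0.3,0,0,3.7]]], "squeeze": 10}}

```text
time: 1.1
position: [0.1853, -0.6754, 0.5182]
tool_rot: [0.002, 0.995, 0.101, 0.0]
wrist_force: [0.5, 0.4, 1.1]
opening: 0.0301
grip_force: 0.0
```

Request:
{"op": "arm_command", "data": {"plan": [[[0,0.045,-0.025,0,0,0,0],[0,0.09,-0.05,0,0,0,0],[0,0.135,-0.075,0,0,0,0],[0,0.18,-0.1,0,0,0,0],[0,0.22,-0.125,0,0,0,0],[0,0.26,-0.15,0,0,0,0],[0,0.3,-0.175,0,0,0,0],[0,0.34,-0.2,0,0,0,0]]]}}

```text
time: 1.9
position: [0.479, -0.4088, 0.5141]
tool_rot: [0.0, 0.995, 0.102, 0.0]
wrist_force: [-0.1, -0.7, 0.3]
opening: 0.0006
grip_force: 0.0
```

Request:
{"op": "arm_command", "data": {"plan": [[[0,0.015,-0.043,0,0,0,0],[0,0.03,-0.086,0,0,0,0],[0,0.045,-0.129,0,0,0,0],[0,0.06,-0.172,0,0,0,0],[0,0.075,-0.215,0,0,0,0],[0,0.09,-0.258,0,0,0,0],[0,0.105,-0.3,0,0,0,0],[0,0.12,-0.342,0,0,0,0]]]}}

```text
time: 2.7
position: [0.5261, -0.0495, 0.5141]
tool_rot: [0.0, 0.995, 0.101, 0.0]
wrist_force: [1.1, -0.2, 0.2]
opening: 0.0005
grip_force: 0.0
```

Request:
{"op": "arm_command", "data": {"plan": [[[0,0,-0.03,0.02,0,0,0],[0,-0.001,-0.06,0.05,0,0,0],[0,-0.002,-0.09,0.08,0,0,0],[0,-0.003,-0.12,0.11,0,0,0],[0,-0.004,-0.15,0.14,0,0,0],[0,-0.005,-0.18,0.18,0,0,0],[0,-0.005,-0.21,0.22,0,0,0],[0,-0.005,-0.223,0.25,0,0,0]]]}}

```text
time: 3.5
position: [0.4751, 0.1676, 0.2618]
tool_rot: [0.0, 0.995, 0.102, -0.001]
wrist_force: [0.3, 0.1, -0.1]
opening: 0.0004
grip_force: 0.0
```

Request:
{"op": "arm_command", "data": {"plan": [[[0,0,0,0.03,0,0,0],[0,0,0,0.06,0,0,0],[0,0,0,0.09,0,0,0],[0,0,0,0.12,0,0,0],[0,0,0,0.15,0,0,0],[0,0,0,0.17,0,0,0],[0,0,0,0.18,0,0,0],[0,0,0,0.18,0,0,0]]]}}

```text
time: 4.3
position: [0.4759, 0.1659, 0.0831]
tool_rot: [0.0, 0.995, 0.101, -0.001]
wrist_force: [0.2, -0.2, 1.0]
opening: 0.0006
grip_force: 0.0
```

```bash
python3 - <<'E'
from h import *
s=arm.sense(); print(s["time"],s["position"],s["wrist_force"],rot(s["tool_rot"]).as_matrix().round(4))
a=arm.capture("scene"); b=arm.capture("top")
cv2.imwrite("pics/near.png",cv2.resize(a["img"][150:325,190:350,::-1],None,fx=3.4,fy=3.4,interpolation=cv2.INTER_CUBIC))
print(proj(a,[s["position"]]))
E
```

```text
4.3 [0.47589832 0.16586212 0.08310273] [ 0.21957724 -0.19644971  0.96465156] [[ 9.794e-01  2.018e-01 -1.800e-03]
 [ 2.018e-01 -9.794e-01 -5.000e-04]
 [-1.800e-03  1.000e-04 -1.000e+00]]
[[270.17005077 226.41893125]]
```

View pics/near.png

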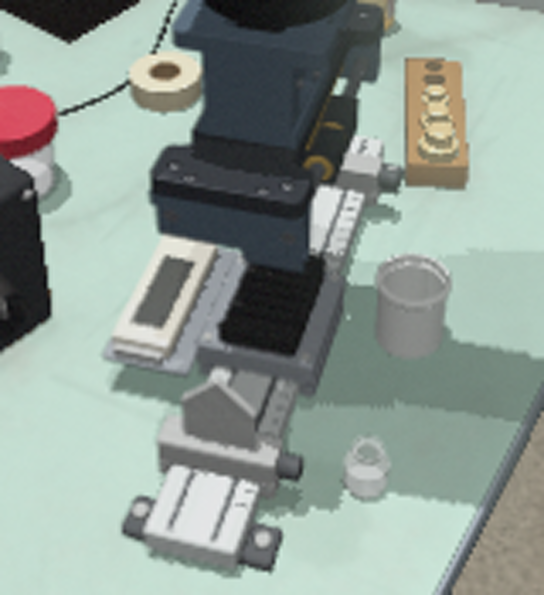

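The view shows the gripper over the pad. Its body hides the fingers, the carriage hasn't moved, and the gable stands clear below the body. Going down gently.

Request:
{"op": "arm_command", "data": {"plan": [[[0,0,0,0.012,0,0,0],[0,0,0,0.022,0,0,0],[0,0,0,0.028,0,0,0],[0,0,0,0.03,0,0,0],[0,0,0,0.032,0,0,0],[0,0,0,0.034,0,0,0],[0,0,0,0.035,0,0,0],[0,0,0,0.035,0,0,0]]]}}

```text
time: 5.2
position: [0.4766, 0.1661, 0.0491]
tool_rot: [-0.0, 0.995, 0.101, 0.0]
wrist_force: [-1.7, -0.2, 3.1]
opening: 0.0005
grip_force: 1.8
```

Request:
{"op": "arm_command", "data": {"plan": [[[0,0,0,0.001,0,0,0],[0,0,0,0.002,0,0,0],[0,0,0,0.003,0,0,0],[0,0,0,0.004,0,0,0],[0,0,0,0.005,0,0,0],[0,0,0,0.006,0,0,0],[0,0,0,0.006,0,0,0],[0,0,0,0.006,0,0,0]]]}}

```text
time: 6.0
position: [0.4767, 0.1661, 0.0432]
tool_rot: [-0.0, 0.995, 0.101, 0.0]
wrist_force: [-1.7, -0.8, 6.9]
opening: 0.0007
grip_force: 3.7
```

Request:
{"op": "arm_command", "data": {"plan": [[[0,0,0,0.0005,0,0,0],[0,0,-0.001,0.001,0,0,0],[0,0,-0.003,0.001,0,0,0],[0,0,-0.006,0.001,0,0,0],[0,0,-0.009,0.001,0,0,0],[0,0,-0.012,0.001,0,0,0],[0,0,-0.015,0.001,0,0,0],[0,0,-0.018,0.001,0,0,0]]]}}

```text
time: 6.8
position: [0.4729, 0.1838, 0.043]
tool_rot: [0.0, 0.995, 0.101, -0.0]
wrist_force: [-9.0, -2.4, 28.7]
opening: 0.0005
grip_force: 13.9
```

```bash
python3 - <<'E'
from h import *
s=arm.sense(); print(s["position"],s["wrist_force"])
a=arm.capture("scene")
cv2.imwrite("pics/n2.png",cv2.resize(a["img"][150:325,190:350,::-1],None,fx=3.4,fy=3.4,interpolation=cv2.INTER_CUBIC))
E
```

```text
[0.47294984 0.1838259  0.04296669] [-9.02907361 -2.41656637 28.66386889]
```

View pics/n2.png

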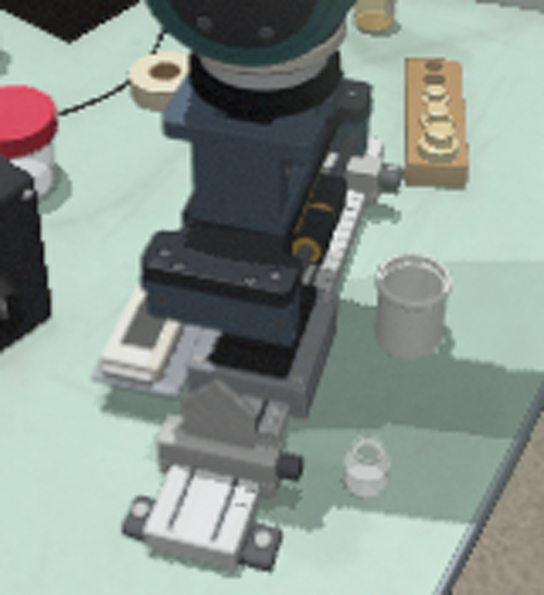

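The carriage is following the pad: the plate has shifted toward the stop and the gap has shrunk. The down force of 29 N is more than needed, so I'll ease it and go on.

Request:
{"op": "arm_command", "data": {"plan": [[[0,-0.0004,-0.002,-0.0005,0,0,0],[0,-0.0005,-0.005,-0.0005,0,0,0],[0,-0.0005,-0.008,-0.0005,0,0,0],[0,-0.0005,-0.011,-0.0005,0,0,0],[0,-0.0005,-0.014,-0.0005,0,0,0],[0,-0.0005,-0.017,-0.0005,0,0,0],[0,-0.0005,-0.02,-0.0005,0,0,0],[0,-0.0005,-0.023,-0.0005,0,0,0]]]}}

```text
time: 7.65
position: [0.4681, 0.2063, 0.0431]
tool_rot: [-0.0, 0.995, 0.101, 0.0]
wrist_force: [-3.6, -1.0, 15.0]
opening: 0.0003
grip_force: 7.8
```

Request:
{"op": "arm_command", "data": {"plan": [[[0,0,-0.001,0,0,0,0],[0,0,-0.002,0,0,0,0],[0,0,-0.003,0,0,0,0],[0,0,-0.004,0,0,0,0],[0,0,-0.005,0,0,0,0],[0,0,-0.006,0,0,0,0],[0,0,-0.007,0,0,0,0],[0,0,-0.008,0,0,0,0]]]}}

```text
time: 8.45
position: [0.4664, 0.2141, 0.0432]
tool_rot: [-0.0, 0.995, 0.101, 0.0]
wrist_force: [-4.7, -1.4, 16.3]
opening: 0.0007
grip_force: 8.0
```

Request:
{"op": "arm_command", "data": {"plan": [[[0,0,-0.0005,0,0,0,0],[0,0,-0.001,0,0,0,0],[0,0,-0.0015,0,0,0,0],[0,0,-0.002,0,0,0,0],[0,0,-0.0025,0,0,0,0],[0,0,-0.003,0,0,0,0],[0,0,-0.0035,0,0,0,0],[0,0,-0.004,0,0,0,0]]]}}

```text
time: 9.25
position: [0.4656, 0.218, 0.0431]
tool_rot: [-0.0, 0.995, 0.101, 0.0]
wrist_force: [-5.0, -2.4, 15.5]
opening: 0.0005
grip_force: 8.1
```

Request:
{"op": "arm_command", "data": {"plan": [[[0,0,-0.0005,0,0,0,0],[0,0,-0.001,0,0,0,0],[0,0,-0.0015,0,0,0,0],[0,0,-0.002,0,0,0,0],[0,0,-0.0025,0,0,0,0],[0,0,-0.003,0,0,0,0],[0,0,-0.0035,0,0,0,0],[0,0,-0.004,0,0,0,0]]]}}

```text
time: 10.05
position: [0.4652, 0.2214, 0.0431]
tool_rot: [0.0, 0.995, 0.102, 0.001]
wrist_force: [0.6, -8.4, 13.8]
opening: 0.0006
grip_force: 6.9
```

```bash
python3 - <<'E'
from h import *
s=arm.sense(); print(s["position"],s["wrist_force"])
a=arm.capture("scene")
cv2.imwrite("pics/n3.png",cv2.resize(a["img"][215:315,205:305,::-1],None,fx=5.5,fy=5.5,interpolation=cv2.INTER_CUBIC))
E
```

```text
[0.46515398 0.22142183 0.04311436] [ 0.60004989 -8.38255189 13.83038563]
```

View pics/n3.png

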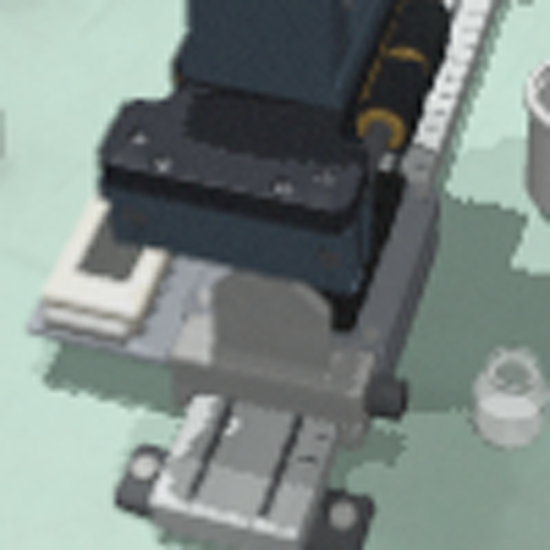

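The picture shows the carriage face right up against the marked stop's block. The along-rail force has jumped to about 8 N. One small extra push will confirm that it is seated.

Request:
{"op": "arm_command", "data": {"plan": [[[0,0,-0.0003,0,0,0,0],[0,0,-0.0006,0,0,0,0],[0,0,-0.0006,0,0,0,0],[0,0,-0.0006,0,0,0,0],[0,0,-0.0006,0,0,0,0],[0,0,-0.0006,0,0,0,0],[0,0,-0.0006,0,0,0,0],[0,0,-0.0006,0,0,0,0]]]}}

```text
time: 10.9
position: [0.4651, 0.2221, 0.0431]
tool_rot: [0.0, 0.995, 0.102, 0.001]
wrist_force: [0.0, -8.2, 13.7]
opening: 0.0006
grip_force: 6.8
```

The finger now slips at a steady 8 N, so the carriage is against the stop. I'll ease the push slightly, then lift straight up.

Request:
{"op": "arm_command", "data": {"plan": [[[0,0,0.0002,0,0,0,0],[0,0,0.0002,-0.001,0,0,0],[0,0,0.0002,-0.003,0,0,0],[0,0,0.0002,-0.006,0,0,0],[0,0,0.0002,-0.012,0,0,0],[0,0,0.0002,-0.03,0,0,0],[0,0,0.0002,-0.06,0,0,0],[0,0,0.0002,-0.09,0,0,0]]]}}

```text
time: 11.7
position: [0.4639, 0.222, 0.1332]
tool_rot: [0.0, 0.995, 0.101, -0.001]
wrist_force: [1.4, 0.2, 0.2]
opening: 0.0007
grip_force: 0.0
```

Request:
{"op": "arm_command", "data": {"plan": [[[0,0,0,-0.03,0,0,0],[0,0,0,-0.06,0,0,0],[0,0.01,0.04,-0.09,0,0,0],[0,0.02,0.08,-0.12,0,0,0],[0,0.03,0.12,-0.15,0,0,0],[0,0.04,0.16,-0.18,0,0,0],[0,0.04,0.18,-0.2,0,0,0],[0,0.04,0.18,-0.2,0,0,0]]]}}

```text
time: 12.5
position: [0.5416, 0.0518, 0.3357]
tool_rot: [0.0, 0.995, 0.1, 0.002]
wrist_force: [0.3, 0.2, 0.1]
opening: 0.0006
grip_force: 0.0
```

```bash
python3 - <<'E'
from h import *
s=arm.sense(); print(s["time"],s["position"],s["wrist_force"])
a=arm.capture("scene");c=arm.capture("top")
A=cv2.resize(a["img"][200:320,205:325,::-1],None,fx=4.5,fy=4.5,interpolation=cv2.INTER_CUBIC)
cv2.imwrite("pics/end.png",A)
B=cv2.resize(c["img"][175:270,150:345,::-1],None,fx=4,fy=4,interpolation=cv2.INTER_CUBIC); cv2.imwrite("pics/endt.png",B)
E
```

```text
12.5 [0.54160676 0.05178751 0.33574866] [0.26949365 0.19191558 0.06721859]
```

View pics/end.png

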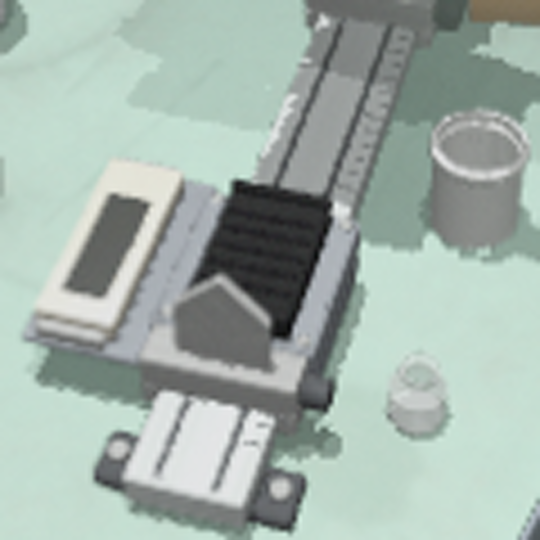

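View pics/endt.png

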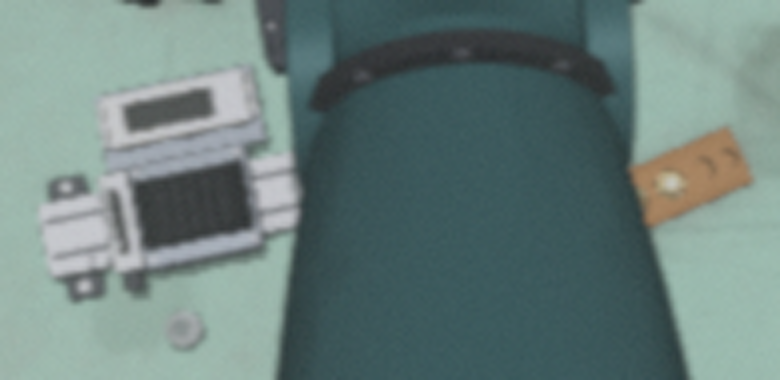

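Both views show the carriage flush against the marked stop: in the top crop, the carriage's left edge at about x=133 meets the stop block. The pad is back up, the vial and cup haven't moved, and the arm is clear.

```bash
python3 -c "
from plant import arm
print(arm.job_done())"
```

```text
the job is handed in; nothing more can be done
None
```

The carriage rests against the marked stop with the pad released and the hold on, the arm is clear of everything, and the job was handed in at about 12.5 s.

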